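# Half-light check: cap the photometer's loaded tube and hold its sprung shutter half open

## Task

The sample tube is already in the photometer's well: set the black light shield over the tube, mouth down and all the way onto the deck of the black tube holder, and let go of it. Only when it is on, take the orange tab and slide the sprung shutter to the half mark without running well past it (more light would bleach the sample), and finish while still holding it there, because the spring closes it the moment you let go. Leave the brown bottle and the small cup where they are.

Things in the scene. Friction and masses are not known exactly. Their poses are not given: they have to be found in the camera images.
- photometer: Fixed instrument on a plate 190 (x) by 250 (y) mm; origin under the plate's centre, +x away from its front, +y left, z up. In its frame, mm: white lamp housing x -90..40, y 40..116, top 80; dark shutter guide x -85..35, y -1..21, top 80, scale strip y 20..37, spring barrel behind; black tube holder x -90..-14, y -102..-14, deck 74; behind it a low white box, top 57 with its knob.
- deck_centre (a point): Middle of the round well, on the flat deck of the black tube holder: x -50, y -60, z 74 mm in the photometer's frame. Round it stands an aluminium collar 40 mm in diameter, 12 mm high (the upper 6 mm taper to 31 mm); out of it rises the sample tube's red cap, 17 mm in diameter, to 37 mm above the deck. Both are fixed.
- shutter (a joint): Travel (m) of the sprung shutter along the photometer's +x, away from its front: 0 shut (start), 0.025 at the half mark, 0.050 open at the stop. The white scale strip left of the slot has a black line at shut, a red line at half and a black line at open, read at the tab's black pointer. The spring pushes back with about 3 N shut, 7 N at half, 11 N open; let go, it snaps shut.
- tab_top (a point): Centre of the top of the shutter's orange ribbed tab, which moves with the shutter: an upright block 12 mm along the slide (photometer's x), 26 mm across it (y), 32 mm high, 85 to 117 mm above the worktop. Shut, it stands at x -50, y 10 mm in the photometer's frame. Its pointer reaches over the scale strip from its foot.
- light_shield: Loose black round cap, open below: outside diameter 53 mm, inside 44 mm, 46 mm high without its knob, inner depth 41 mm, about 90 g; stands mouth down on the worktop. Origin at the centre of its lower rim, z up. It fits over the collar with 2 mm of play all round; seated, its rim rests on the deck.
- knob (a point): Middle of the round knob on top of the light shield, 61 mm above its rim, on its axis; the knob is 23 mm in diameter over its upper 12 mm and reaches from 46 to 68 mm above the rim.
- brown_bottle: Bystander: brown reagent bottle with a black cap, 40 mm in diameter, 85 mm high, loose; origin at the centre of its underside.
- small_cup: Bystander: small translucent plastic cup, 36 mm in diameter, 34 mm high, loose; origin at the centre of its underside.
Things that resemble listed ones, but are neither listed nor needed, are in the scene too. Leave any purple look-alike of the light_shield alone.

How it is judged:
On the way, in this order (a step that is already met when the one before it is completed fails the run):
1. the light shield sits over the collar, rim on the deck, and is let go, with the shutter still shut (horizontal distance between light_shield and deck_centre below 0.004 m and z of light_shield in the frame of photometer between 0.07 and 0.077 m and angle between light_shield's own z axis and vertical below 0.08 rad and contact force between each of the fingers, the arm and light_shield below 0.1 N and value of joint shutter below 0.006 m), for 0.3 s.
2. the robot holds the shutter at half travel (value of joint shutter between 0.02 and 0.03 m and contact force between any of the fingers, the arm and shutter above 1.5 N), for 0.5 s.
At the end, for the whole second after the job is handed in: The shutter stands still at half travel (25 mm, give or take 5 mm) with the robot carrying at least 1.5 N of its spring, and the light shield sits untouched over the collar: its axis within 4 mm of the well's, its rim within 3 mm of the deck, upright within 0.08 rad (all of step 2 and velocity of joint shutter between -0.01 and 0.01 m/s and horizontal distance between light_shield and deck_centre below 0.004 m and z of light_shield in the frame of photometer between 0.07 and 0.077 m and angle between light_shield's own z axis and vertical below 0.08 rad and contact force between each of the fingers, the arm and light_shield below 0.1 N); the arm keeps its last pose, push and grip.
It fails at once if the shutter is opened more than 8 mm while the light shield is not on (value of joint shutter above 0.008 m and not (horizontal distance between light_shield and deck_centre below 0.006 m and z of light_shield in the frame of photometer between 0.07 and 0.08 m and angle between light_shield's own z axis and vertical below 0.08 rad)).
It fails at once if the shutter is opened beyond 38 mm, well past half (value of joint shutter above 0.038 m).
It fails at once if the brown bottle is moved more than 30 mm (distance of brown_bottle from where it was at the start of the episode above 0.03 m).
It fails at once if the small cup is moved more than 30 mm (distance of small_cup from where it was at the start of the episode above 0.03 m).
It also fails if it takes over 48 s, if anything falls off the work surface, if the arm or the gripper's body presses on something with over 40 N, if the wrist force passes 120 N, or if a joint passes its speed limit or range.

## Robot

A 6-joint arm with a two-finger parallel gripper is mounted at the origin on a cart in front of the work surface, level with it; the furniture and walls round the work are solid. World frame = base frame: x ahead of the robot, y to its left, z up, the work surface at z = 0. Lengths are in m, angles in rad, forces in N, time in s.
With the tool pointing down it reaches from about 0.325 to 0.775 m from the base axis. Payload 5.5 kg.
Tool frame: the origin (TCP) lies at the very end of the fingers, on their centre line; the grasp point (between the pads) lies 19 mm behind it; y points along the fingers, x is the direction in which the jaws open and shut, and the axes are right-handed (so a half turn about y gives the same grasp; the last joint's range is limited). The gripper opens to 85 mm and grips with 20 to 120 N. Pads are 22 mm wide; open, the fingers measure 114 mm over their backs; the gripper's body (76 mm by 85 mm) begins 54 mm behind the grasp point. The pads swing forward as they close: fully open they stand 13 mm farther back than shut.
Start: joints at [-1.386, 0.091, 1.231, -0, 1.82, -0.057], TCP at [0.144, -0.583, 0.231] pointing down, gripper open.
Joint ranges: [-2.87, 2.87], [-0.86, 2.18], [0.17, 2.46], [-1.51, 4.65], [0.06, 2.69], [-2.65, 2.65]. Speed limits (rad/s): [2.57, 2.57, 3.01, 3.14, 3.14, 3.14].

## Interface

Orientations are given as [roll, pitch, yaw] about the fixed x, y, z axes, in that order (R = Rz(yaw) Ry(pitch) Rx(roll)).
In Python, from bench import bot, optics, order gives the robot as it stands.
- The arm moves only by the tool arm_command, never from a script. Its argument "plan" is a list of rows, each a list of 3 entries, a list of its own where there are three numbers: the shift along the tool's x, y, z scaled (see below), then the turn about the tool's y scaled (see below), then the gripper's target within -1 to 1 (fully open at 1, half-way at 0, shut at -1). In form: [[[x, y, z], yaw, gripper], ...]. A call has 1 to 20 rows; each row shifts and turns the commanded pose from where the row before left it, along the tool's axes as they then stand; what a row does not reach is not made up. The controller multiplies each number of a shift by 0.03 m and each number of a turn by 0.1 rad. A row lasts 1/12 s, in which the tool goes at most 41.7 mm and 7.16 degrees, less where a joint would pass 70% of its speed; a pose out of reach is approached as far as the arm can. A call with a number of a shift or a turn outside -1 to 1 is refused whole. A call with a gripper value outside its range is refused whole. The fingers move at their own pace and stop on an object; "grip_force" is the grip in N (left out, the last holds). Time passes only in rows, so rows that do not move let the fingers close. It gives the time, the measured TCP pose, the force and the opening at its end, in the units of the state.
- bot.observe(): the state, without advancing time (a new reading comes with each control period).
- optics.snapshot(name): name is "scene" or "side" or "wrist"; returns the picture (400x640x3 uint8, blue, green, red); there is no depth.
- optics.camera_model(name): a dict with "K" (3x3 intrinsics, pixels), "distortion" ([k1, k2, p1, p2, k3] as OpenCV has them; the pictures are not rectified), "position" and "orientation" of the camera in the world. Camera axes: x right, y down, z forward; pixel columns grow to the right and rows downward; lengths in m; the calibration is good to about 2 mm. A picture is of the moment at which its call begins: read the wrist's pose just before it. camera_model takes no time and is no camera call; for the wrist camera it gives the pose at the moment of the call.
- order.job_done(): hands the job in, once; it reports no verdict.
The state is a dict: "time": time; "q": joint angles; "qd": joint speeds; "joint_torque": joint torques, N m; "eef_pos": TCP position; "orientation": TCP orientation; "ft_force": force on the tool from outside, world axes, zero at the start; "torque": the same for the moment, N m; "opening": finger opening in m.
Only numpy, scipy, OpenCV 4.12 (cv2) and the standard library are available. Lean on these libraries where they do the work, as an engineer would, in place of code of your own. Each camera call takes 0.05 s, during which the arm holds its last target.

## Working session

There is one attempt and no reset: what is moved stays moved. The work goes in short steps, Python scripts to look and compute and a tool call to move; the robot and the scene stay as the last step left them, time stands still between calls to the robot, and variables do not carry over. Pictures are saved under pics/ and viewed, and the job is handed in when it is done.

Besides the shell and the picture viewer there is one more tool, called after "Request:" as name(argument=value, ...) on one line, values as JSON. arm_command: Moves the arm, as the interface text tells. Shifts and turns lie within -1 to 1; 1 stands for 0.03 m of shift or 0.1 rad of turn. Its arguments: {"type":"object","properties":{"plan":{"type":"array","items":{"type":"array"}},"grip_force":{"type":"number"}},"required":["plan"]}

```bash
mkdir -p pics; ls
python3 - <<'E'
from bench import bot, optics
import cv2
print(bot.observe())
for n in ("scene","side","wrist"):
    m=optics.camera_model(n); print(n,m)
    cv2.imwrite(f"pics/{n}0.png",optics.snapshot(n))
E
```

```text
pics
{'time': 0.0, 'q': array([-1.38571264e+00,  9.18889028e-02,  1.23194161e+00,  4.10855973e-05,
        1.81977345e+00, -5.67247525e-02]), 'qd': array([-0.00107059,  0.00064348,  0.00045658, -0.0001949 , -0.00052857,
        0.0002282 ]), 'joint_torque': array([-7.92899773e-04, -4.58726692e+01, -4.18027532e+01, -9.17670104e-05,
        1.16198769e-02,  7.10077501e-06]), 'eef_pos': array([ 0.14361937, -0.58226163,  0.2301014 ]), 'orientation': array([-1.57064252,  0.00200582, -1.32897765]), 'ft_force': array([-0.73659091, -0.01295963,  0.24046971]), 'torque': array([0.01151814, 0.02133519, 0.01857863]), 'opening': 0.08581506715315465}
scene {'K': array([[501.00131174,   0.        , 315.39801917],
       [  0.        , 501.00131174, 202.85226746],
       [  0.        ,   0.        ,   1.        ]]), 'distortion': array([-0.04675023,  0.        ,  0.        ,  0.        ,  0.        ]), 'position': array([-0.00991077,  0.46400224,  0.88824062]), 'orientation': array([-2.33359983,  0.01705745, -2.52440265])}
side {'K': array([[375.9024717 ,   0.        , 324.41365057],
       [  0.        , 375.9024717 , 191.89275905],
       [  0.        ,   0.        ,   1.        ]]), 'distortion': array([-0.08830038,  0.        ,  0.        ,  0.        ,  0.        ]), 'position': array([ 0.34804102, -0.90053175,  0.55630132]), 'orientation': array([-2.1075008 ,  0.02232714, -0.18609445])}
wrist {'K': array([[292.73509117,   0.        , 319.90319624],
       [  0.        , 292.73509117, 202.91396177],
       [  0.        ,   0.        ,   1.        ]]), 'distortion': array([-0.03639353,  0.        ,  0.        ,  0.        ,  0.        ]), 'position': array([ 0.21560643, -0.56670733,  0.37226389]), 'orientation': array([ 2.84794886e+00,  2.50913326e-03, -1.33001304e+00])}
```

View pics/scene0.png

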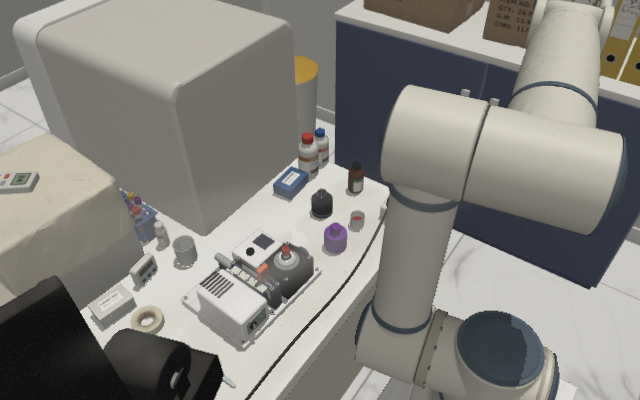

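View pics/side0.png

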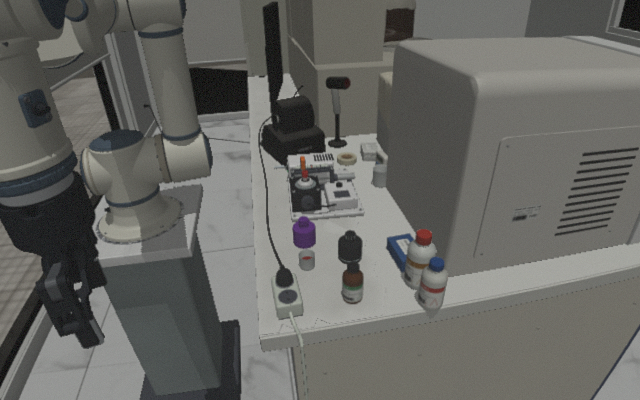

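View pics/wrist0.png

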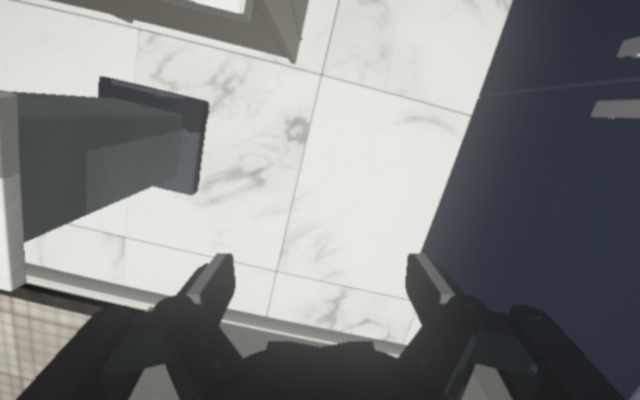

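View zooms.

The scene view shows the photometer at about (255,285), the black shield at (321,204), the purple look-alike at (335,238), the cup at (357,218) and the bottle at (356,178). In the side view the shield is at (349,247), and the red cap and orange tab are near (304,165). I'll zoom in next.

```bash
cat > h.py <<'E'
import numpy as np, cv2
from scipy.spatial.transform import Rotation as R
from bench import bot, optics
def ray(m,px):
    p=cv2.undistortPoints(np.array([[px]],float),m["K"],m["distortion"])[0,0]
    d=R.from_euler("xyz",m["orientation"]).as_matrix()@np.array([p[0],p[1],1])
    return m["position"],d/np.linalg.norm(d)
def onz(m,px,z):
    o,d=ray(m,px); return o+d*(z-o[2])/d[2]
def tri(ms,pxs):
    A=np.zeros((3,3));b=np.zeros(3);rs=[]
    for m,p in zip(ms,pxs):
        o,d=ray(m,p);P=np.eye(3)-np.outer(d,d);A+=P;b+=P@o;rs.append((P,o))
    x=np.linalg.solve(A,b); return x,[np.linalg.norm(P@(x-o)) for P,o in rs]
def proj(m,X):
    Rm=R.from_euler("xyz",m["orientation"]).as_matrix().T
    rv=cv2.Rodrigues(Rm)[0]; return cv2.projectPoints(np.array(X,float).reshape(-1,1,3),rv,-Rm@m["position"],m["K"],m["distortion"])[0][:,0]
E
python3 - <<'E'
import cv2
a=cv2.imread("pics/scene0.png")[150:350,170:400]
cv2.imwrite("pics/sz.png",cv2.resize(a,None,fx=3.4,fy=3,interpolation=cv2.INTER_CUBIC)[:600,:800])
cv2.imwrite("pics/sz.png",cv2.resize(cv2.imread("pics/scene0.png")[150:350,170:400],(690,600),interpolation=cv2.INTER_CUBIC))
cv2.imwrite("pics/dz.png",cv2.resize(cv2.imread("pics/side0.png")[140:310,260:400],(560,680)[:2] if 0 else (490,595),interpolation=cv2.INTER_CUBIC))
E
```

```text
(no output)
```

View pics/sz.png

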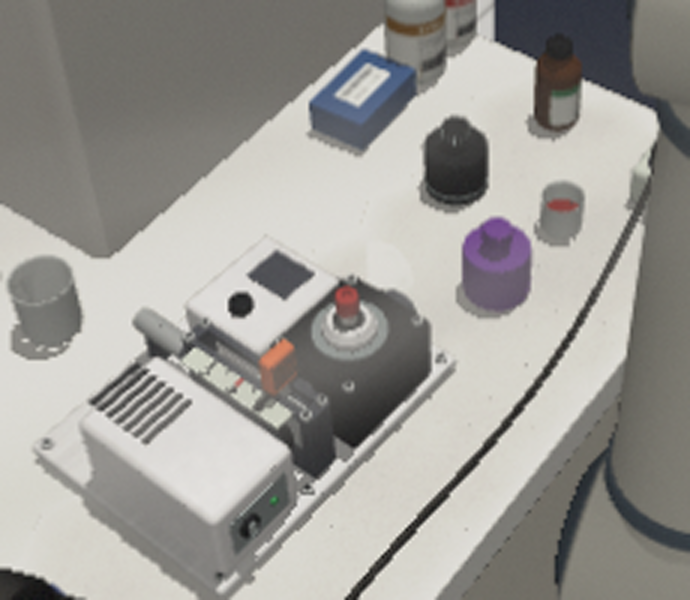

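View pics/dz.png

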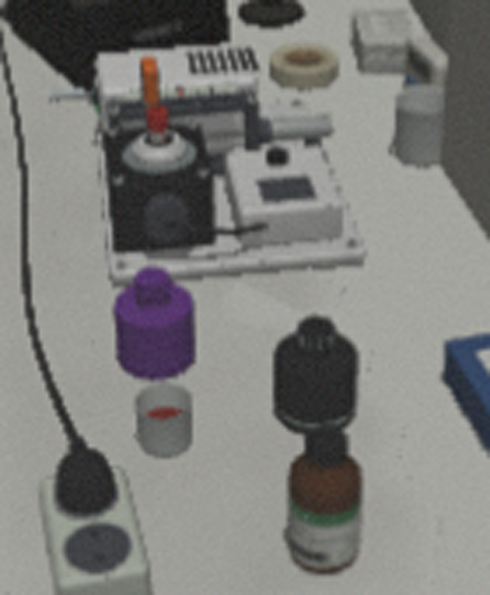

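Run:
```python
from h import *
S=optics.camera_model("scene");D=optics.camera_model("side")
s=lambda u,v:(170+u/3-.33,150+v/3-.33); d=lambda u,v:(260+u/3.5-.35,140+v/3.5-.35)
def go(n,a,b,z):
    print(n,"tri",*[np.round(k,4) for k in tri((S,D),(s(*a),d(*b)))],"S@z",onz(S,s(*a),z).round(4),"D@z",onz(D,d(*b),z).round(4))
go("knobmid",(455,131),(317,332),.061)
go("knobtop",(455,122),(317,321),.068)
go("captop",(347,292),(157,109),.111)
go("tabtop",(279,351),(149,60),.117)
for n,p,z in(("FR",(452,360),.012),("FL",(222,594),.012),("BL",(38,445),.012)): print(n,onz(S,s(*p),z).round(4))
for n,p,z in(("FR",(113,274),.012),("BR",(362,258),.012)): print("side",n,onz(D,d(*p),z).round(4))
for n,a,b in(("bottle",(555,128),(322,568)),("cup",(560,238),(165,450)),("purple",(497,300),(155,370)),("shieldlow",(455,200),(315,430))):
  print(n,onz(S,s(*a),0).round(3),onz(D,d(*b),0).round(3))
for im,n,o in((cv2.imread("pics/scene0.png"),"scene",0),(cv2.imread("pics/side0.png"),"side",0)):
  h=cv2.cvtColor(im,cv2.COLOR_BGR2HSV)
  for c,lo,hi in(("orange",(6,130,90),(16,255,255)),("red",(0,130,60),(5,255,255))):
    m=cv2.inRange(h,lo,hi);
    if c=="red": m|=cv2.inRange(h,(174,130,60),(180,255,255))
    k,l,st,ce=cv2.connectedComponentsWithStats(m)
    for i in range(1,k):
      if st[i,4]>15 : print(n,c,st[i],ce[i].round(1))
```

```text
knobmid tri [ 0.5114 -0.2699  0.0606] [0.001 0.001] S@z [ 0.51   -0.2693  0.061 ] D@z [ 0.5124 -0.2697  0.061 ]
knobtop tri [ 0.5115 -0.2705  0.0698] [0.0007 0.0007] S@z [ 0.5118 -0.2719  0.068 ] D@z [ 0.5127 -0.2678  0.068 ]
captop tri [ 0.4463 -0.0489  0.1117] [0.0001 0.0001] S@z [ 0.4466 -0.0493  0.111 ] D@z [ 0.4465 -0.0475  0.111 ]
tabtop tri [0.4492 0.0211 0.1179] [0.0012 0.0012] S@z [0.4483 0.0208 0.117 ] D@z [0.4506 0.0242 0.117 ]
FR [ 0.3995 -0.106   0.012 ]
FL [0.4115 0.1385 0.012 ]
BL [0.5973 0.1245 0.012 ]
side FR [ 0.4006 -0.1082  0.012 ]
side BR [ 0.5826 -0.1275  0.012 ]
bottle [ 0.478 -0.376  0.   ] [ 0.483 -0.403  0.   ]
cup [ 0.405 -0.266  0.   ] [ 0.412 -0.289  0.   ]
purple [ 0.41  -0.182  0.   ] [ 0.417 -0.209  0.   ]
shieldlow [ 0.5   -0.254  0.   ] [ 0.507 -0.29   0.   ]
scene orange [258 264   9   8  31] [261.8 267.1]
scene red [302 133  11  11 107] [307.1 138. ]
scene red [282 246   7   5  21] [284.7 247.9]
side orange [301 157   4  13  47] [302.5 162.9]
side red [302 170   6   7  34] [304.4 172.9]
side red [417 229  15  16 177] [424.  236.1]
side red [429 289  11   3  21] [434.  290.2]
```

Both cameras agree within 2–3 mm, and the heights fit the given ones: knob 0.061, cap top 0.111, tab top 0.118. I'll turn the jaws to photometer x (yaw ≈ -0.06) first, then move over the shield.

Request:
arm_command(plan=[[[0,0,0],-1,1],[[0,0,0],-1,1],[[0,0,0],-1,1],[[0,0,0],-1,1],[[0,0,0],-1,1],[[0,0,0],-1,1],[[0,0,0],-1,1],[[0,0,0],-1,1],[[0,0,0],-1,1],[[0,0,0],-1,1],[[0,0,0],-1,1],[[0,0,0],-1,1],[[0,0,0],-0.7,1]])

```text
time: 1.23
eef_pos: [0.1436, -0.5824, 0.2308]
orientation: [-1.57, 0.0, -0.054]
ft_force: [1.4, 0.6, -0.3]
opening: 0.0855
```

Request:
arm_command(plan=[[[0.7,0,0.7],0,1],[[0.9,0,0.9],0,1],[[0.9,0,0.9],0,1],[[0.9,0,0.9],0,1],[[0.9,0,0.9],0,1],[[0.9,0,0.9],0,1],[[0.9,0,0.9],0,1],[[0.9,0,0.9],0,1],[[0.9,0,0.9],0,1],[[0.9,0,0.9],0,1],[[0.9,0,0.9],0,1],[[0.9,0,0.9],0,1],[[0.6,0,0.4],0,1],[[0.2,0,0.2],0,1],[[0,0,0],0,1],[[0,0,0],0,1]])

```text
time: 2.57
eef_pos: [0.5044, -0.2676, 0.2309]
orientation: [-1.571, 0.001, -0.059]
ft_force: [-0.3, 0.1, -0.7]
opening: 0.085
```

Run:
```python
from h import *
print(bot.observe()["eef_pos"],bot.observe()["orientation"])
print(optics.camera_model("wrist")); cv2.imwrite("pics/w1.png",optics.snapshot("wrist"))
```

```text
[ 0.50442587 -0.26757272  0.23089744] [-1.57090200e+00  1.21573690e-03 -5.86781117e-02]
{'K': array([[292.73509117,   0.        , 319.90319624],
       [  0.        , 292.73509117, 202.91396177],
       [  0.        ,   0.        ,   1.        ]]), 'distortion': array([-0.03639353,  0.        ,  0.        ,  0.        ,  0.        ]), 'position': array([ 0.50941118, -0.19587659,  0.37289398]), 'orientation': array([ 2.84887820e+00,  2.05605762e-03, -5.96881675e-02])}
```

View pics/w1.png

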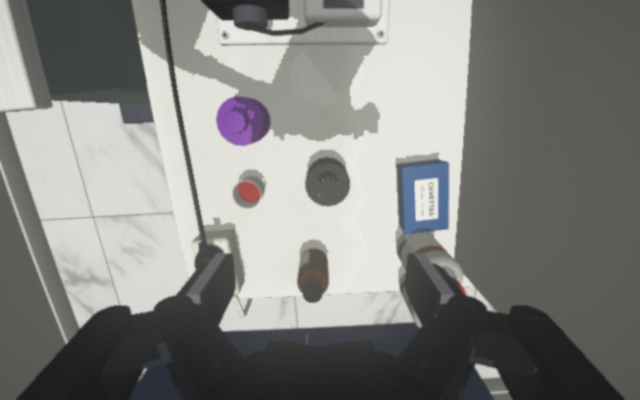

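The shield is at (328,181) with its knob ringed at about (328,182). The purple one is at (243,121), the cup at (248,190), and the plate's right edge runs along row ~43.

Run:
```python
from h import *
W=optics.camera_model("wrist");im=cv2.imread("pics/w1.png")
cv2.imwrite("pics/w1z.png",cv2.resize(im[140:220,280:380],(800,640)[:2] if 0 else (700,560),interpolation=cv2.INTER_CUBIC))
g=cv2.cvtColor(im,cv2.COLOR_BGR2GRAY)
roi=g[140:215,295:362]
m=(roi<75).astype(np.uint8);k,l,st,ce=cv2.connectedComponentsWithStats(m);i=1+st[1:,4].argmax();print(st[i],ce[i]+[295,140])
for p in((217,45),(387,42)): print(onz(W,p,.012))
print(proj(W,[[.511,-.27,.068],[.511,-.27,.046],[.511,-.27,0]]))
```

```text
Traceback (most recent call last):
ValueError: attempt to get argmax of an empty sequence
```

View pics/w1z.png

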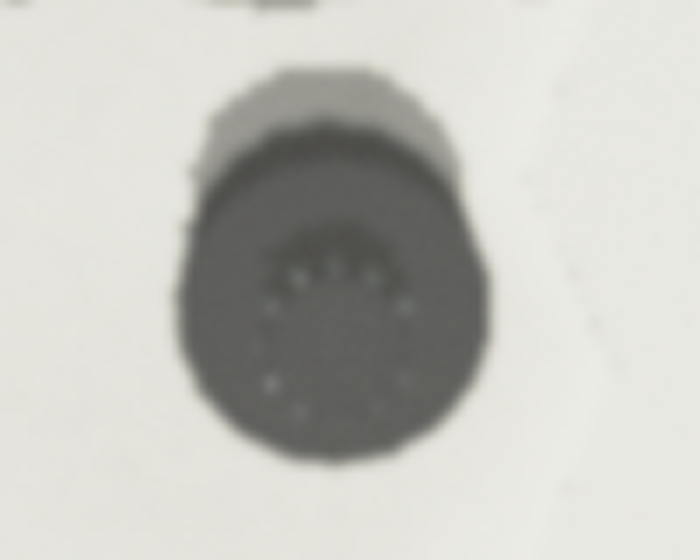

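Run:
```python
from h import *
W=optics.camera_model("wrist")
print("knob",onz(W,(280+336/7-.4,140+345/7-.4),.068),"top",onz(W,(280+334/7-.4,140+307/7-.4),.046))
a,b=onz(W,(217,45),.012),onz(W,(387,42),.012); print(a,b,np.arctan2(*(b-a)[[1,0]]))
print(proj(W,[[.511,-.27,.068],[.511,-.27,.046]]))
```

```text
knob [ 0.51216357 -0.27298502  0.068     ] top [ 0.51240116 -0.27210134  0.046     ]
[ 0.39768265 -0.11304402  0.012     ] [ 0.58811082 -0.12207843  0.012     ] -0.047407033122531556
[[326.36564448 186.2461433 ]
 [325.9908056  181.73684779]]
```

Request:
arm_command(plan=[[[0.26,0.5,-0.12],0,1],[[0,0.9,0],0,1],[[0,0.9,0],0,1],[[0,0.9,0],0,1],[[0,0.9,0],0,1],[[0,0.9,0],0,1],[[0,0.6,0],0,1],[[0,0.3,0],0,1],[[0,0.1,0],0,1],[[0,0,0],0,1],[[0,0,0],0,1]])

```text
time: 3.53
eef_pos: [0.5128, -0.2723, 0.053]
orientation: [-1.572, -0.002, -0.06]
ft_force: [1.0, -0.1, -0.4]
opening: 0.0855
```

Run:
```python
from h import *
cv2.imwrite("pics/w2.png",optics.snapshot("wrist"))
```

```text
(no output)
```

View pics/w2.png

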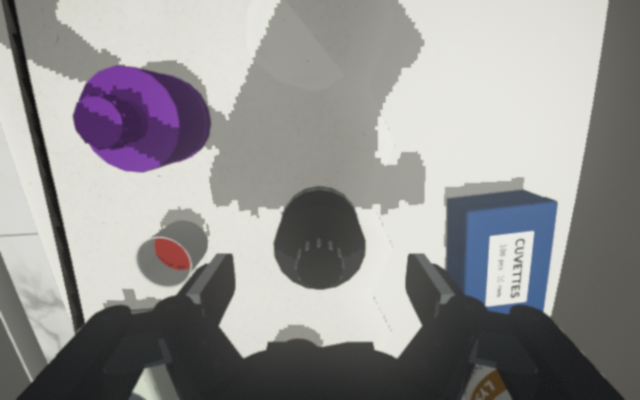

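The knob sits midway between the pads (320,265), and the cup and the cuvette box are clear. Next I'll lower 2 mm and close.

Request:
arm_command(plan=[[[0,0.07,0],0,0],[[0,0,0],0,-0.3],[[0,0,0],0,-0.6],[[0,0,0],0,-1],[[0,0,0],0,-1],[[0,0,0],0,-1],[[0,0,0],0,-1],[[0,0,0],0,-1],[[0,0,0],0,-1],[[0,0,0],0,-1]], grip_force=40)

```text
time: 4.42
eef_pos: [0.5126, -0.2714, 0.0495]
orientation: [-1.571, -0.001, -0.059]
ft_force: [-0.1, 0.7, 2.8]
opening: 0.0213
```

Request:
arm_command(plan=[[[0,-0.1,0],0,-1],[[0,-0.4,0],0,-1],[[0,-0.8,0],0,-1],[[0,-0.9,0],0,-1],[[0,-0.9,0],0,-1],[[0,-0.9,0],0,-1],[[0,-0.6,0],0,-1],[[0,-0.3,0],0,-1],[[0,0,0],0,-1],[[0,0,0],0,-1]])

```text
time: 5.25
eef_pos: [0.5124, -0.2714, 0.1959]
orientation: [-1.571, 0.0, -0.059]
ft_force: [-1.0, -0.1, -2.1]
opening: 0.0215
```

Run:
```python
from h import *
print(bot.observe()["eef_pos"],bot.observe()["orientation"],bot.observe()["ft_force"])
for n in("wrist","side","scene"): cv2.imwrite(f"pics/{n}3.png",optics.snapshot(n))
```

```text
[ 0.5124242  -0.27135067  0.19588675] [-1.57077326e+00  1.05135767e-04 -5.89855299e-02] [-0.96505779 -0.10500914 -2.05651265]
```

View pics/wrist3.png

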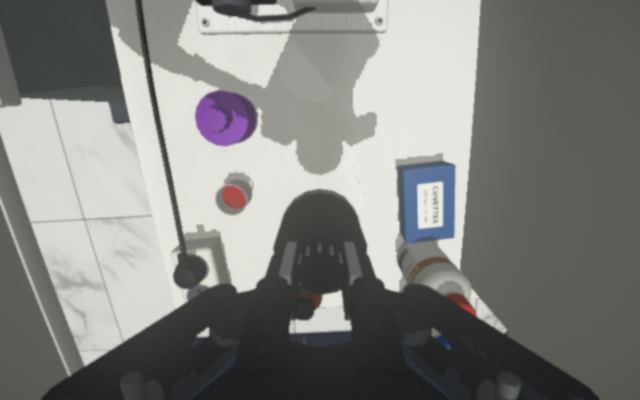

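View pics/side3.png

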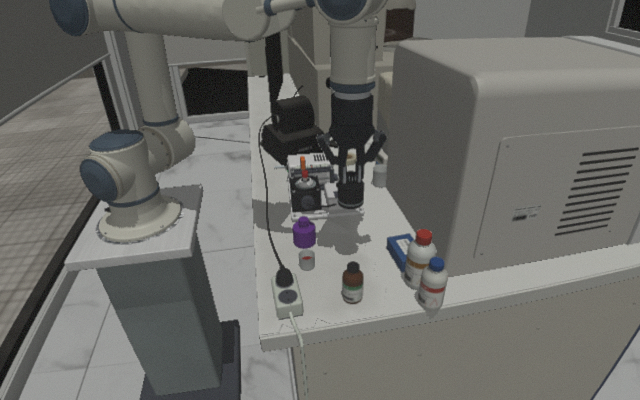

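The shield is lifted and upright, with the opening steady at 21 mm, and the other objects have not moved. I'll carry it to just short of the well and measure shield and well together.

Request:
arm_command(plan=[[[-0.2,0,0.3],0,-1],[[-0.4,0,0.65],0,-1],[[-0.4,0,0.65],0,-1],[[-0.4,0,0.65],0,-1],[[-0.4,0,0.65],0,-1],[[-0.4,0,0.6],0,-1],[[-0.2,0,0.3],0,-1],[[-0.03,0,0.1],0,-1],[[0,0,0],0,-1],[[0,0,0],0,-1],[[0,0,0],0,-1]])

```text
time: 6.32
eef_pos: [0.4468, -0.1509, 0.1959]
orientation: [-1.571, 0.0, -0.06]
ft_force: [0.0, 0.3, -1.0]
opening: 0.0212
```

Run:
```python
from h import *
import pickle
print(bot.observe()["eef_pos"],bot.observe()["orientation"],bot.observe()["ft_force"])
pickle.dump(optics.camera_model("wrist"),open("w4.pkl","wb"))
for n in("wrist","side","scene"): cv2.imwrite(f"pics/{n}4.png",optics.snapshot(n))
im=cv2.imread("pics/wrist4.png");cv2.imwrite("pics/w4z.png",cv2.resize(im[0:200,180:440],(780,600),interpolation=cv2.INTER_CUBIC))
```

```text
[ 0.44683283 -0.15088724  0.19586616] [-1.57092268e+00  4.03921443e-04 -5.95704510e-02] [ 0.03661241  0.28930422 -1.030666  ]
```

View pics/wrist4.png

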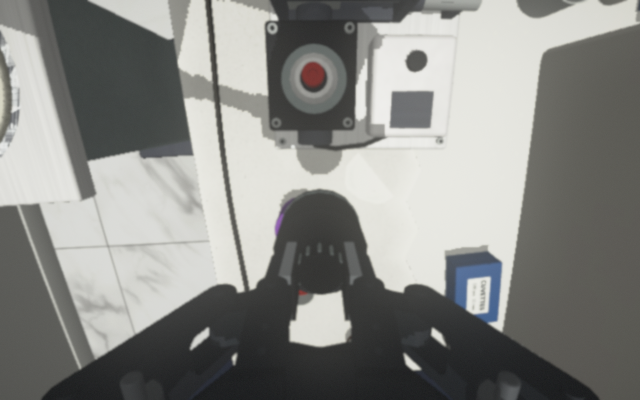

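View pics/w4z.png

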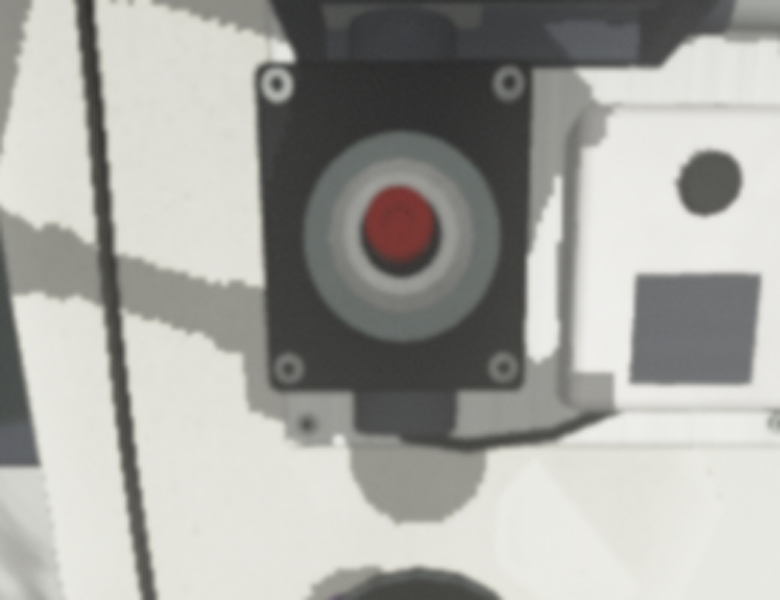

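The wrist view shows the collar centred at zoom (402,237), the red cap at (399,225), the four deck screws, and the shield's far edge at full-image row ~190. I'll fit these next.

Run:
```python
from h import *
import pickle
W=pickle.load(open("w4.pkl","rb"));im=cv2.imread("pics/wrist4.png")
h=cv2.cvtColor(im,cv2.COLOR_BGR2HSV);g=h[...,2]
z=lambda u,v:(180+u/3-.33,v/3-.33)
m=cv2.inRange(h,(0,110,40),(8,255,255))|cv2.inRange(h,(172,110,40),(180,255,255));m[120:]=0;m[:40]=0;m[:,:280]=0;m[:,350:]=0
c=max(cv2.findContours(m,cv2.RETR_EXTERNAL,cv2.CHAIN_APPROX_NONE)[0],key=cv2.contourArea)
e=cv2.fitEllipse(c);print("red",e,onz(W,e[0],.111))
sub=((g>85)&(np.arange(640)[None]>272)&(np.arange(640)[None]<352)&(np.arange(400)[:,None]>35)&(np.arange(400)[:,None]<118)).astype(np.uint8)
c=max(cv2.findContours(sub,cv2.RETR_EXTERNAL,cv2.CHAIN_APPROX_NONE)[0],key=cv2.contourArea)
e=cv2.fitEllipse(c);print("collar",e,onz(W,e[0],.079),"rad",e[1][0]/2)
s=[onz(W,z(*p),.074) for p in((277,84),(509,82),(503,367),(288,367))]
for k in s:print(k)
print("mean",np.mean(s,0))
v=lambda a,b:np.arctan2(b[1]-a[1],b[0]-a[0]); print(v(s[0],s[1]),v(s[3],s[2]),v(s[3],s[0])-np.pi/2,v(s[2],s[1])-np.pi/2)
# shield
zt=.1959-.0495
for y in range(0,1):pass
print("shield V near col320:",[(r,int(g[r,320])) for r in range(182,198)])
for r in(225,235,245):print(r,[int(x) for x in g[r,268:284]],[int(x) for x in g[r,358:374]])
p=proj(W,[[.4468+.0265*np.cos(t),-.1509+.0265*np.sin(t),zz] for zz in(zt,zt+.046) for t in np.linspace(0,6.283,72)])
for i in(0,1):
  q=p[72*i:72*i+72];print("expected circle",q.min(0),q.max(0))
```

```text
red ((312.56365966796875, 74.09088134765625), (21.106468200683594, 22.44293975830078), 175.484619140625) [ 0.44791015 -0.05052243  0.111     ]
collar ((313.56341552734375, 78.42179107666016), (64.5757064819336, 68.70000457763672), 177.0822296142578) [ 0.44796654 -0.04985315  0.079     ] rad 32.2878532409668
[ 0.4169367  -0.00869274  0.074     ]
[ 0.4792635  -0.01208992  0.074     ]
[ 0.47491699 -0.08648901  0.074     ]
[ 0.41255139 -0.08266957  0.074     ]
mean [ 0.44591715 -0.04748531  0.074     ]
-0.05445206412834589 -0.06116633783319898 -0.05921027712586424 -0.05835530317765203
shield V near col320: [(182, 227), (183, 227), (184, 227), (185, 227), (186, 226), (187, 219), (188, 188), (189, 136), (190, 103), (191, 97), (192, 90), (193, 78), (194, 71), (195, 71), (196, 69), (197, 69)]
225 [226, 226, 225, 226, 224, 220, 205, 183, 177, 177, 171, 149, 116, 84, 71, 70] [79, 112, 165, 209, 224, 227, 228, 228, 228, 228, 228, 227, 228, 228, 228, 228]
235 [225, 224, 225, 225, 224, 222, 213, 179, 140, 99, 74, 70, 69, 70, 69, 69] [70, 72, 72, 74, 90, 134, 188, 219, 227, 227, 228, 227, 227, 226, 227, 227]
245 [224, 225, 225, 223, 213, 176, 122, 82, 69, 68, 67, 67, 67, 66, 65, 66] [69, 68, 68, 69, 71, 70, 71, 78, 115, 168, 209, 222, 226, 226, 226, 225]
expected circle [281.41303808 185.31505801] [357.41144944 256.66462322]
expected circle [270.73175663 205.7258833 ] [367.60241239 293.72379845]
```

Run:
```python
from h import *
a=cv2.imread("pics/wrist4.png")[170:310,250:390];b=cv2.imread("pics/side4.png")[130:230,270:370];c=cv2.imread("pics/scene4.png")[190:290,240:340]
for n,x,f in(("w",a,4),("s",b,4),("c",c,4)):
  x=cv2.resize(x,None,fx=f,fy=f,interpolation=cv2.INTER_CUBIC); cv2.imwrite(f"pics/z4{n}.png",np.clip(x*1.5,0,255).astype(np.uint8))
```

```text
(no output)
```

View pics/z4w.png

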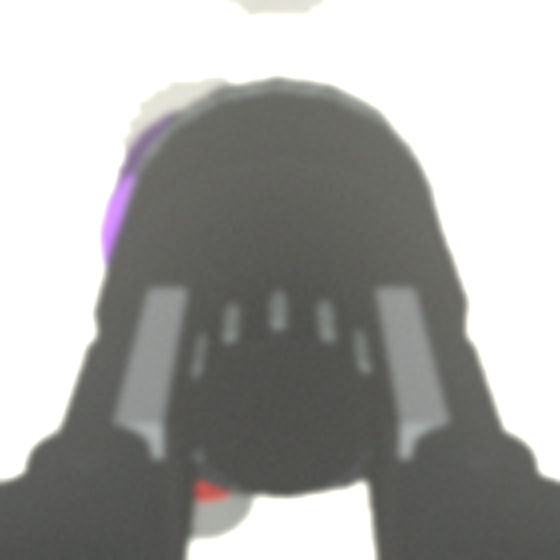

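View pics/z4s.png

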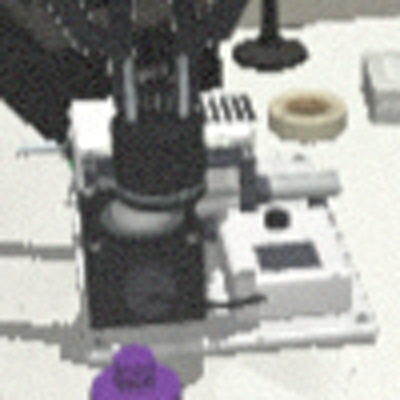

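View pics/z4c.png

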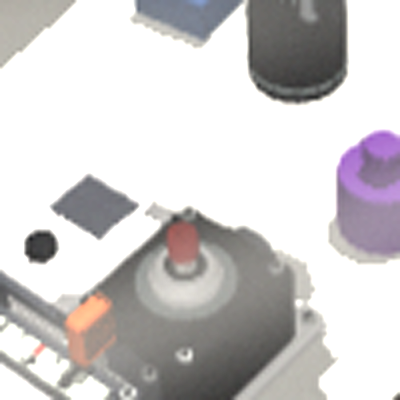

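```bash
python3 - <<'E'
from h import *
import pickle
M=dict(wrist=pickle.load(open("w4.pkl","rb")),side=optics.camera_model("side"),scene=optics.camera_model("scene"))
for n,m in M.items():
  im=cv2.imread(f"pics/{n}4.png")
  for zz in(0.1464,.1924):
    p=proj(m,[[.4468+.0265*np.cos(t),-.1509+.0265*np.sin(t),zz] for t in np.linspace(0,6.283,72)])
    print(n,zz,p.min(0).round(1),p.max(0).round(1))
    for t in range(0,71): cv2.line(im,*[tuple(int(v*16) for v in p[k]) for k in(t,t+1)],(0,255,255),1,cv2.LINE_AA,4)
  x0,y0={"wrist":(250,170),"side":(270,130),"scene":(260,160)}[n]; s=140 if n=="wrist" else 100
  cv2.imwrite(f"pics/o4{n}.png",cv2.resize(im[y0:y0+s,x0:x0+s],None,fx=4,fy=4,interpolation=cv2.INTER_CUBIC))
E
python3 - <<'E'
import cv2,numpy as np
a=[cv2.resize(cv2.imread(f"pics/o4{n}.png"),(400,400)) for n in("side","scene")]
cv2.imwrite("pics/o4.png",np.hstack(a))
E
```

```text
wrist 0.1464 [281.4 185.3] [357.4 256.7]
wrist 0.1924 [270.7 205.7] [367.6 293.7]
side 0.1464 [298.6 172. ] [321.8 183.1]
side 0.1924 [297.4 154.2] [321.3 164.6]
scene 0.1464 [301.1 197.8] [326.  215.1]
scene 0.1924 [300.3 181.8] [325.9 199.1]
```

View pics/o4.png

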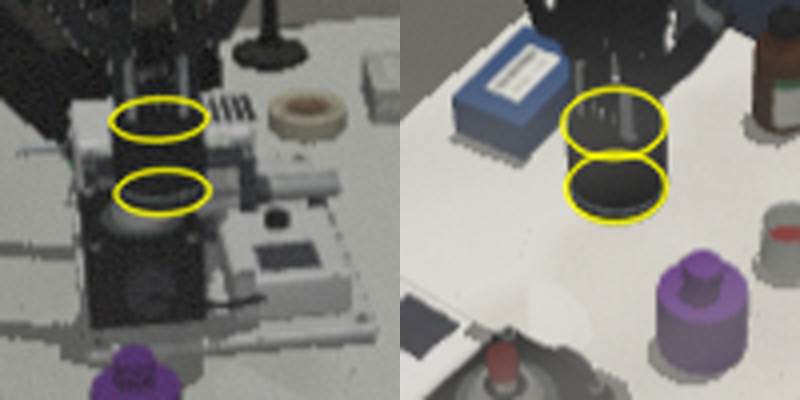

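View pics/o4wrist.png

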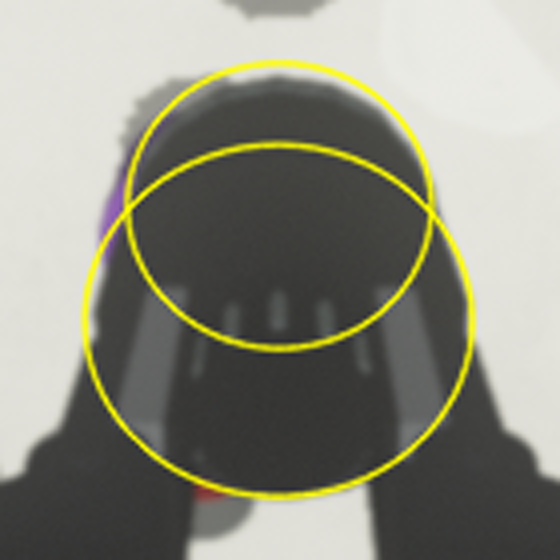

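Scene and side agree with a shield upright at the TCP within about 1 px. Comparing shield and well within the same camera, the wrist and the scene/side pair both put the TCP target near (0.447, -0.050). I'll move above the well.

Request:
arm_command(plan=[[[-0.03,0,0.3],0,-1],[[-0.03,0,0.6],0,-1],[[-0.03,0,0.7],0,-1],[[-0.03,0,0.7],0,-1],[[-0.03,0,0.6],0,-1],[[-0.03,0,0.35],0,-1],[[0,0,0.12],0,-1],[[0,0,0],0,-1],[[0,0,0],0,-1],[[0,0,0],0,-1]])

```text
time: 7.3
eef_pos: [0.4472, -0.0497, 0.1961]
orientation: [-1.571, 0.0, -0.06]
ft_force: [0.0, -0.4, -0.9]
opening: 0.021
```

Run:
```python
from h import *
print(bot.observe()["eef_pos"],bot.observe()["orientation"],bot.observe()["ft_force"])
a=[]
for n,x0,y0 in(("side",260,110),("scene",240,190)):
  im=optics.snapshot(n);cv2.imwrite(f"pics/{n}5.png",im); a.append(cv2.resize(im[y0:y0+100,x0:x0+100],(400,400),interpolation=cv2.INTER_CUBIC))
cv2.imwrite("pics/o5.png",np.hstack(a))
```

```text
[ 0.44717655 -0.04971611  0.19610313] [-1.57116180e+00  1.71258869e-04 -5.98384835e-02] [ 0.0418413  -0.37121828 -0.92479867]
```

View pics/o5.png

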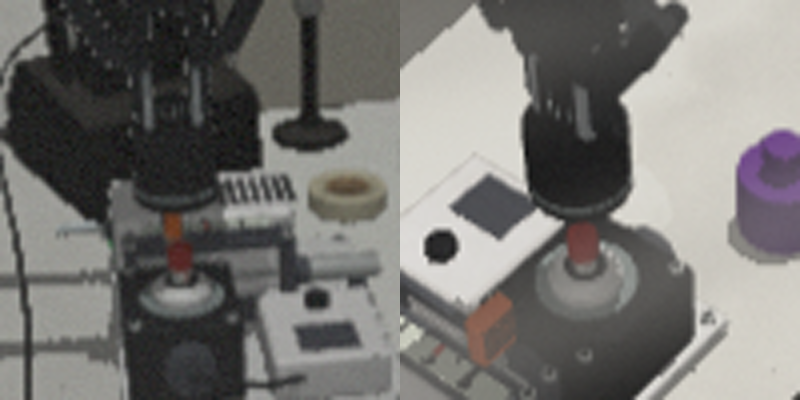

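```bash
python3 - <<'E'
from h import *
X=np.array([.4472,-.0497])
for n,x0,y0 in(("side",260,110),("scene",240,190)):
  m=optics.camera_model(n)
  im=cv2.imread(f"pics/{n}5.png")
  for z,r in((.1466,.0265),(.1926,.0265),(.078,.02),(.111,.0085)):
    p=proj(m,[[X[0]+r*np.cos(t),X[1]+r*np.sin(t),z] for t in np.linspace(0,6.283,72)])
    print(n,z,((p.min(0)-[x0,y0])*4).round(),((p.max(0)-[x0,y0])*4).round())
E
python3 - <<'E'
import cv2,numpy as np
a=[cv2.resize(cv2.imread(f"pics/{n}5.png")[y:y+50,x:x+50],(400,400),interpolation=cv2.INTER_CUBIC) for n,x,y in(("side",280,142),("scene",262,215))]
cv2.imwrite("pics/o5b.png",np.clip(np.hstack(a)*1.6,0,255).astype(np.uint8))
E
```

```text
side 0.1466 [135. 176.] [219. 213.]
side 0.1926 [130. 110.] [216. 144.]
side 0.078 [151. 275.] [213. 305.]
side 0.111 [166. 238.] [193. 251.]
scene 0.1466 [124. 142.] [229. 220.]
scene 0.1926 [117.  78.] [225. 156.]
scene 0.078 [147. 240.] [223. 298.]
scene 0.111 [164. 215.] [197. 240.]
```

View pics/o5b.png

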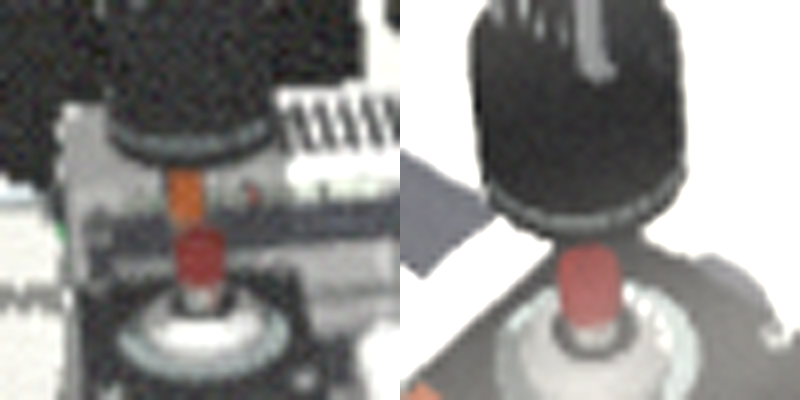

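The collar's grey seat ring and the rim line up within about 1–1.5 mm. Both cameras suggest a correction of about +0.7 mm x and +0.8 mm y, so I'll apply it while descending, watching the force.

Request:
arm_command(plan=[[[0.02,0.1,0.03],0,-1],[[0,0.3,0],0,-1],[[0,0.4,0],0,-1],[[0,0.4,0],0,-1],[[0,0.4,0],0,-1],[[0,0.2,0],0,-1],[[0,0.1,0],0,-1],[[0,0,0],0,-1],[[0,0,0],0,-1]])

```text
time: 8.15
eef_pos: [0.4479, -0.0482, 0.1393]
orientation: [-1.571, -0.0, -0.059]
ft_force: [0.8, 0.1, -0.7]
opening: 0.0209
```

Request:
arm_command(plan=[[[0,0.1,0],0,-1],[[0,0.1,0],0,-1],[[0,0.1,0],0,-1],[[0,0,0],0,-1],[[0,0,0],0,-1]])

```text
time: 8.57
eef_pos: [0.4477, -0.0481, 0.13]
orientation: [-1.571, 0.0, -0.059]
ft_force: [0.6, -0.1, -0.7]
opening: 0.0212
```

No contact so far. The rim is at about 80 mm, already below the collar's top, so I'll go down to the deck.

Request:
arm_command(plan=[[[0,0.06,0],0,-1],[[0,0.06,0],0,-1],[[0,0.06,0],0,-1],[[0,0.03,0],0,-1],[[0,0,0],0,-1],[[0,0,0],0,-1]])

```text
time: 9.07
eef_pos: [0.4478, -0.0482, 0.1238]
orientation: [-1.571, 0.0, -0.059]
ft_force: [0.2, -0.5, -1.0]
opening: 0.021
```

Request:
arm_command(plan=[[[0,0.03,0],0,-1],[[0,0.03,0],0,-1],[[0,0,0],0,-1],[[0,0,0],0,-1]])

```text
time: 9.4
eef_pos: [0.448, -0.0482, 0.1235]
orientation: [-1.571, -0.001, -0.059]
ft_force: [-3.3, 0.7, 5.5]
opening: 0.0209
```

Contact (5.5 N) came at TCP z 0.1235, exactly the height for the rim on the deck. I'll release and look.

Request:
arm_command(plan=[[[0,-0.03,0],0,-0.5],[[0,0,0],0,0],[[0,0,0],0,0.5],[[0,0,0],0,1],[[0,0,0],0,1],[[0,0,0],0,1],[[0,-0.3,0],0,1],[[0,-0.8,0],0,1],[[0,-0.9,0],0,1],[[0,-0.6,0],0,1],[[0,0,0],0,1],[[0,0,0],0,1]])

```text
time: 10.4
eef_pos: [0.4485, -0.0483, 0.2027]
orientation: [-1.571, -0.003, -0.059]
ft_force: [0.6, -0.1, 0.6]
opening: 0.0855
```

Run:
```python
from h import *
import pickle
print(bot.observe()["eef_pos"],bot.observe()["orientation"],bot.observe()["ft_force"])
pickle.dump(optics.camera_model("wrist"),open("w6.pkl","wb"))
cv2.imwrite("pics/wrist6.png",optics.snapshot("wrist"))
a=[]
for n,x0,y0 in(("side",260,110),("scene",240,190)):
  im=optics.snapshot(n);cv2.imwrite(f"pics/{n}6.png",im); a.append(cv2.resize(im[y0:y0+100,x0:x0+100],(400,400),interpolation=cv2.INTER_CUBIC))
cv2.imwrite("pics/o6.png",np.hstack(a))
```

```text
[ 0.44846503 -0.04826313  0.2027177 ] [-1.57112625 -0.00309359 -0.0589999 ] [ 0.57904138 -0.11641606  0.6025375 ]
```

View pics/o6.png

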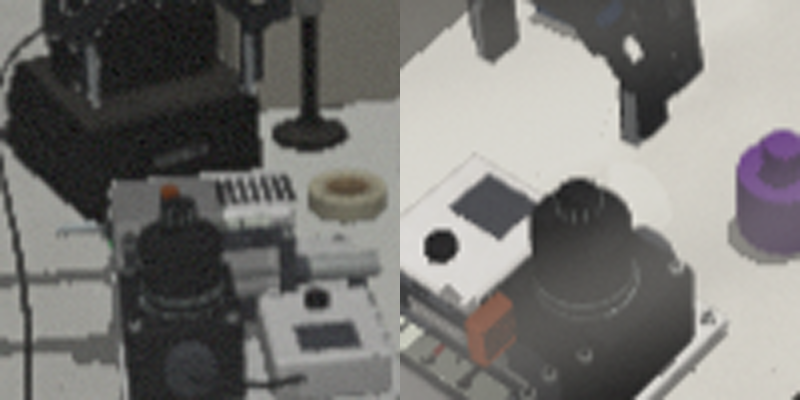

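View pics/wrist6.png

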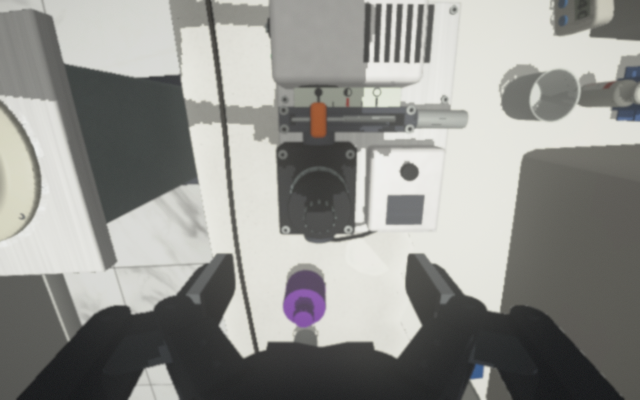

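The shield stands upright over the collar, released, and the shutter is still shut. The wrist view shows the orange tab at about (318,120) and the red half mark at (347,100). I'll check the seating height and measure the tab.

Run:
```python
from h import *
import pickle
W=pickle.load(open("w6.pkl","rb"));im=cv2.imread("pics/wrist6.png");h=cv2.cvtColor(im,cv2.COLOR_BGR2HSV)
m=cv2.inRange(h,(4,120,60),(18,255,255));m[160:]=0;m[:80]=0;m[:,:290]=0;m[:,345:]=0
c=max(cv2.findContours(m,cv2.RETR_EXTERNAL,cv2.CHAIN_APPROX_NONE)[0],key=cv2.contourArea)
r=cv2.minAreaRect(c);b=cv2.boundingRect(c);print(r,b)
for q in cv2.boxPoints(r):print(onz(W,q,.117).round(4))
print("mean",onz(W,r[0],.117))
S=optics.camera_model("scene");D=optics.camera_model("side")
s=lambda u,v:(240+(u-400)/4-.4,190+v/4-.4); d=lambda u,v:(260+u/4-.4,110+v/4-.4)
print("knobtop",tri((S,D),(s(579,189),d(178,202))))
x,y=.4478,-.0490
for n,mm,x0,y0 in(("side",D,260,110),("scene",S,240,190)):
  for z,r in((.074,.0265),(.142,.0115)):
    p=proj(mm,[[x+r*np.cos(t),y+r*np.sin(t),z] for t in np.linspace(0,6.283,72)]);print(n,z,((p.min(0)-[x0,y0])*4).round(),((p.max(0)-[x0,y0])*4).round())
a=[cv2.resize(cv2.imread(f"pics/{n}6.png")[y:y+50,x:x+50],(400,400),interpolation=cv2.INTER_CUBIC) for n,x,y in(("side",280,150),("scene",262,228))]
cv2.imwrite("pics/o6b.png",np.clip(np.hstack(a)*2.,0,255).astype(np.uint8))
cv2.imwrite("pics/w6z.png",cv2.resize(im[70:250,240:440],(660,594),interpolation=cv2.INTER_CUBIC))
```

```text
((318.0, 119.5), (33.0, 14.0), 90.0) (311, 103, 15, 34)
[0.4473 0.0323 0.117 ]
[0.4576 0.0317 0.117 ]
[0.4563 0.0078 0.117 ]
[0.4457 0.0084 0.117 ]
mean [0.45172895 0.02022393 0.117     ]
knobtop (array([ 0.44671025, -0.04910949,  0.1421163 ]), [np.float64(8.816525510898962e-05), np.float64(8.816525510899875e-05)])
side 0.074 [143. 275.] [224. 315.]
side 0.142 [160. 192.] [196. 208.]
scene 0.074 [133. 236.] [233. 313.]
scene 0.142 [153. 170.] [198. 204.]
```

View pics/o6b.png

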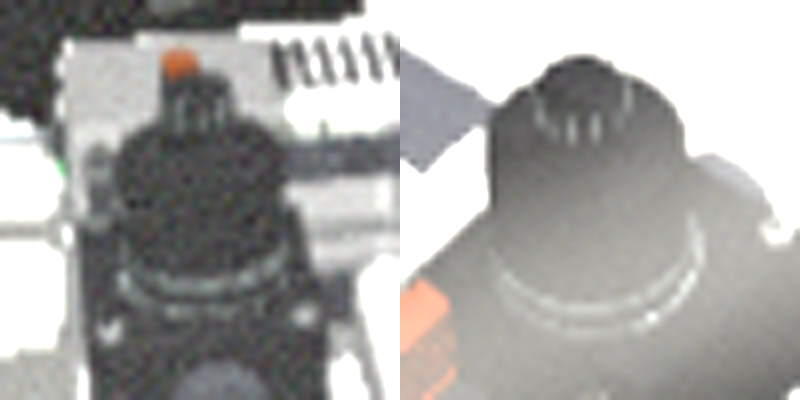

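View pics/w6z.png

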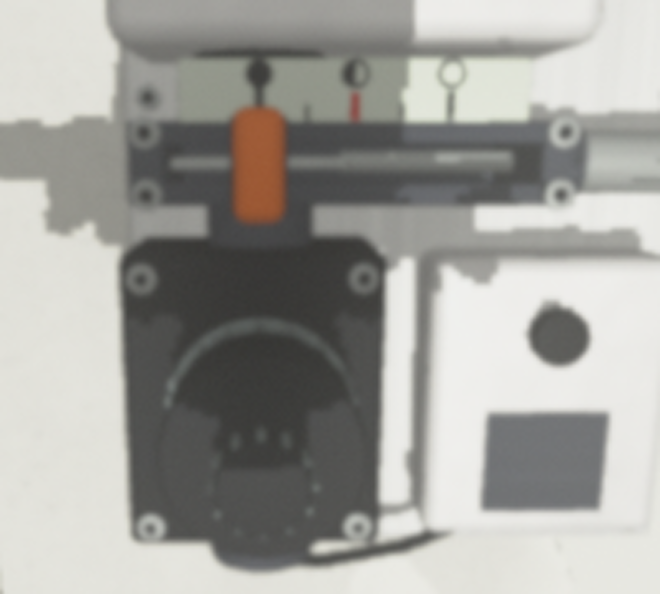

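The seating checks out: the triangulated knob top is at z 0.142, as expected, and the rim matches the deck outline. The tab is at about (0.4517, 0.0205) from the wrist view and from the frame geometry alike. I'll move over it and down.

Request:
arm_command(plan=[[[-0.03,0,0.3],0,1],[[0,0,0.6],0,1],[[0,0,0.7],0,1],[[0,0,0.5],0,1],[[0,0,0.2],0,1],[[0,0.3,0],0,1],[[0,0.6,0],0,1],[[0,0.7,0],0,1],[[0,0.7,0],0,1],[[0,0.7,0],0,1],[[0,0.4,0],0,1],[[0,0.2,0],0,1],[[0,0,0],0,1],[[0,0,0],0,1],[[0,0,0],0,1]])

```text
time: 11.8
eef_pos: [0.4517, 0.0206, 0.0944]
orientation: [-1.571, -0.002, -0.059]
ft_force: [0.1, 0.6, -0.3]
opening: 0.0854
```

Run:
```python
from h import *
print(bot.observe()["eef_pos"],bot.observe()["orientation"],bot.observe()["ft_force"])
cv2.imwrite("pics/wrist7.png",optics.snapshot("wrist"))
a=[]
for n,x0,y0 in(("side",260,110),("scene",220,190)):
  im=optics.snapshot(n);cv2.imwrite(f"pics/{n}7.png",im); a.append(cv2.resize(im[y0:y0+100,x0:x0+100],(400,400),interpolation=cv2.INTER_CUBIC))
cv2.imwrite("pics/o7.png",np.hstack(a))
```

```text
[0.45172596 0.02061024 0.09441562] [-1.57080271 -0.00225966 -0.05915713] [ 0.07205933  0.57421395 -0.32558499]
```

View pics/o7.png

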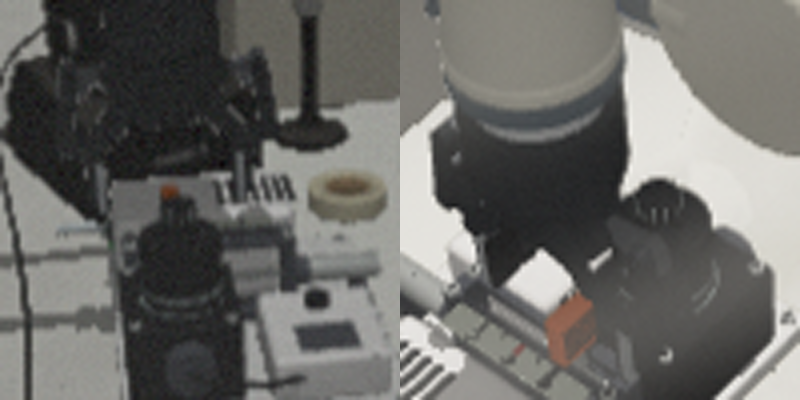

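View pics/wrist7.png

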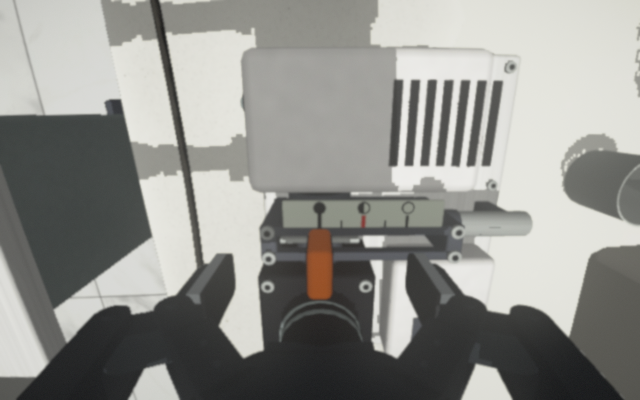

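The tab is midway between the pads at (319,265), with its pointer on the shut line. I'll close on it.

Request:
arm_command(plan=[[[0,0,0],0,0.3],[[0,0,0],0,-0.2],[[0,0,0],0,-0.5],[[0,0,0],0,-0.8],[[0,0,0],0,-1],[[0,0,0],0,-1],[[0,0,0],0,-1],[[0,0,0],0,-1],[[0,0,0],0,-1],[[0,0,0],0,-1],[[0,0,0],0,-1]], grip_force=60)

```text
time: 12.87
eef_pos: [0.4512, 0.0207, 0.0932]
orientation: [-1.571, -0.001, -0.059]
ft_force: [2.2, 0.1, 0.6]
opening: 0.0109
```

Request:
arm_command(plan=[[[0.1,0,0],0,-1],[[0.15,0,0],0,-1],[[0.15,0,0],0,-1],[[0.15,0,0],0,-1],[[0.12,0,0],0,-1],[[0.08,0,0],0,-1],[[0,0,0],0,-1],[[0,0,0],0,-1],[[0,0,0],0,-1]])

```text
time: 13.62
eef_pos: [0.473, 0.0196, 0.0931]
orientation: [-1.571, 0.002, -0.059]
ft_force: [-6.1, 0.4, 6.2]
opening: 0.0108
```

Run:
```python
from h import *
print(bot.observe()["eef_pos"],bot.observe()["ft_force"])
im=optics.snapshot("wrist");cv2.imwrite("pics/w8.png",cv2.resize(im[180:320,220:480],(780,420),interpolation=cv2.INTER_CUBIC))
```

```text
[0.47297822 0.01956639 0.09309797] [-6.07592495  0.36023504  6.24265483]
```

View pics/w8.png

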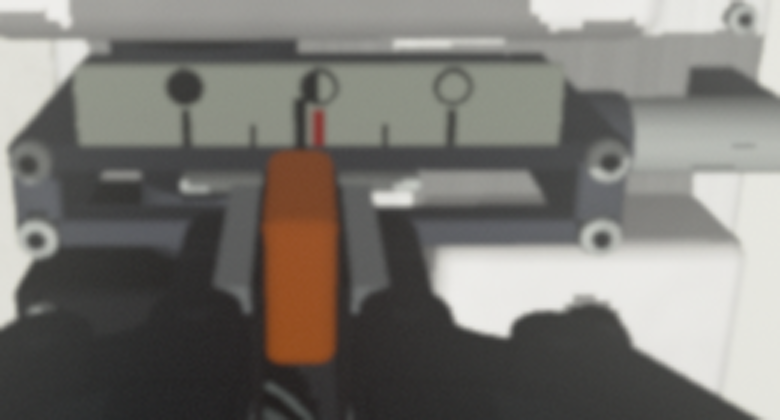

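The pointer (299) sits between the shut line (186) and the red line (319), which is about 21 mm. It needs another 3.7 mm or so.

Request:
arm_command(plan=[[[0.06,0,0],0,-1],[[0.06,0,0],0,-1],[[0.01,0,0],0,-1],[[0,0,0],0,-1],[[0,0,0],0,-1],[[0,0,0],0,-1],[[0,0,0],0,-1],[[0,0,0],0,-1],[[0,0,0],0,-1],[[0,0,0],0,-1]])

```text
time: 14.5
eef_pos: [0.4767, 0.0193, 0.0931]
orientation: [-1.571, 0.003, -0.059]
ft_force: [-7.1, 1.0, 6.7]
opening: 0.0108
```

Run:
```python
from h import *
print(bot.observe()["eef_pos"],bot.observe()["ft_force"])
im=optics.snapshot("wrist");a=cv2.resize(im[180:320,240:440],(400,280),interpolation=cv2.INTER_CUBIC)
s=optics.snapshot("scene");b=cv2.resize(s[190:290,220:320],(400,400),interpolation=cv2.INTER_CUBIC)
d=optics.snapshot("side");c=cv2.resize(d[130:200,270:370],(400,280),interpolation=cv2.INTER_CUBIC)
cv2.imwrite("pics/o9.png",np.hstack([np.vstack([a,c]),np.vstack([b,0*b])[:560]]))
```

```text
[0.47667698 0.01933695 0.09313736] [-7.07040214  0.96785715  6.67325747]
```

View pics/o9.png

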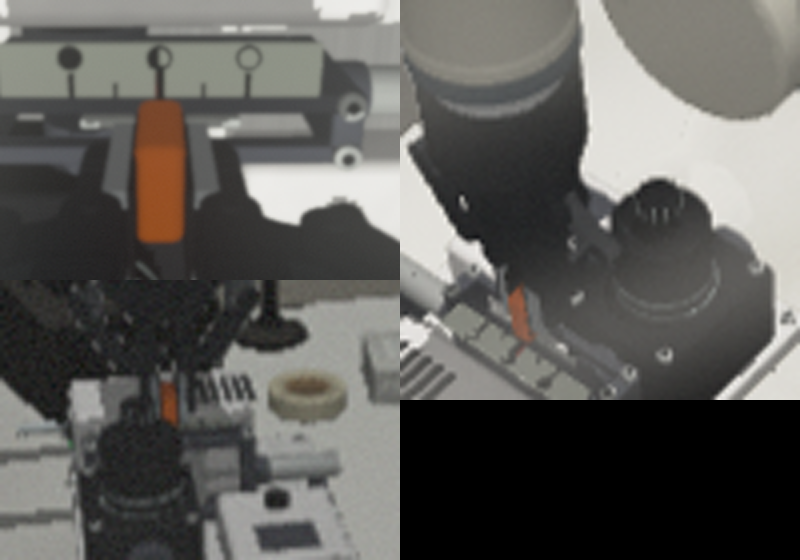

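The pointer covers the red half line, the spring force reads 7 N (expected at half travel), and the shield is seated and clear of the gripper. I'll hold a moment longer, then hand in.

Request:
arm_command(plan=[[[0,0,0],0,-1],[[0,0,0],0,-1],[[0,0,0],0,-1],[[0,0,0],0,-1],[[0,0,0],0,-1],[[0,0,0],0,-1]])

```text
time: 15.15
eef_pos: [0.4767, 0.0193, 0.0931]
orientation: [-1.571, 0.003, -0.059]
ft_force: [-6.7, 1.3, 6.5]
opening: 0.0107
```

Run:
```python
from bench import bot, order
o=bot.observe();print(o["time"],o["eef_pos"],o["ft_force"],o["opening"]);print(order.job_done())
```

```text
15.15 [0.47668155 0.0193346  0.09313805] [-6.69646708  1.34976128  6.51542422] 0.010678619020547453
the job is handed in; nothing more can be done
None
```

I set the black light shield over the tube and onto the deck, let go of it, then slid the shutter to the half mark. I handed the job in at 15.2 s with the tab still gripped; no verdict was reported.

- **Shield:** The rim touched down with the tool at z 0.1235 m, the height expected for the deck. After release, the knob top measured z 0.142 m from two views, also as expected, and the shield looked upright and centred. In the last pictures it still looked seated and clear of the gripper.
- **Shutter:** The pointer covers the red half line, and the tool moved about 25.5 mm in x after gripping. The wrist feels 6.7–7.1 N along the slide, which fits the spring at half travel, and the tool held still for the last 0.65 s.
- **Disagreements:** The wrist camera and the scene/side cameras differed by 1–2.5 mm on the knob, well and tab, so I set the placing by comparing shield and well within each camera. In the wrist view the held shield's rim edge was about 3.6 mm off the upright model. The other two views did not show that, and the shield went on with no contact until the deck.
- **Last reading:** An upward force of about 6.5 N on the gripper appeared while sliding. I did not trace it; the tool's height stayed steady.
- **Bystanders:** The bottle and cup were not touched on any move, though I took no last measurement of where they stand.

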